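# Mount the plate camera and hold its stand at full height

## Robot

A 6-joint arm with a two-finger parallel gripper is mounted at the origin on the work surface. World frame = base frame: x ahead of the robot, y to its left, z up, the work surface at z = 0. Lengths are in m, angles in rad, forces in N, time in s.
With the tool pointing down it reaches from about 0.3 to 0.875 m from the base axis. Payload 6.4 kg.
Tool frame: the origin (TCP) lies on the centre line of the jaws, within the pads' length; the fingertips stand 11 mm ahead of it and the grasp point (between the pads) lies 8 mm behind it; x points along the fingers, y is the direction in which the jaws open and shut, and the axes are right-handed (so a half turn about x gives the same grasp; the last joint's range is limited). The gripper opens to 85 mm and grips with 20 to 120 N. Pads are 22 mm wide; open, the fingers measure 114 mm over their backs; the gripper's body (76 mm by 85 mm) begins 54 mm behind the grasp point. The pads swing forward as they close: fully open they stand 13 mm farther back than shut.
Start: joints at [-1.533, 0.181, 1.607, -0, 1.354, -0.206], TCP at [0.139, -0.558, 0.242] pointing down, gripper open.
Joint ranges: [-2.99, 2.99], [-0.89, 2.07], [0.3, 2.58], [-1.14, 4.28], [0, 2.63], [-3.12, 3.12]. Speed limits (rad/s): [2.57, 2.57, 3.01, 3.14, 3.14, 3.14].

## Interface

Orientations are given as a unit quaternion [w, x, y, z].
In Python, from bench import ctrl, camera, hand_in gives the robot as it stands. The module is installed in compiled form; this text tells all that it offers.
- The arm moves only by the tool drive_tool, never from a script. Its argument "increments" is a list of rows, each a list of 7 numbers: the shift along the tool's x, y, z in m, then the turn, a rotation vector about the tool's x, y, z in degrees, then the gripper's target within -1 to 1 (fully open at 1, half-way at 0, shut at -1). In form: [[dx, dy, dz, rx, ry, rz, claw], ...]. A call has 1 to 10 rows; each row shifts and turns the commanded pose from where the row before left it, along the tool's axes as they then stand; what a row does not reach is not made up. A row lasts 1/8 s, in which the tool goes at most 62.5 mm and 10.7 degrees, less where a joint would pass 70% of its speed; a pose out of reach is approached as far as the arm can. A call is refused whole if a number of a shift passes 0.0625 or a number of a turn 10.7, either way. A call with a gripper value outside its range is refused whole. The fingers move at their own pace and stop on an object; the grip force is fixed at half the most. Time passes only in rows, so rows that do not move let the fingers close. It gives the time, the measured TCP pose, the force and the opening at its end, in the units of the state.
- ctrl.get_obs(): the state, without advancing time (a new reading comes with each control period).
- camera(name): name is "side" or "top" or "wrist"; returns a dict with "img" (420x560x3 uint8, red, green, blue), "depth" (420x560 float32, m along the optical axis (not along the pixel's ray), 0 where there is no reading), "fx", "fy", "cx", "cy" (pixels), "k1" (the pictures are not rectified: a ray, as slopes to the right and down, at radius r is drawn at 1 + k1 r^2 times it, then the intrinsics apply), "world_from_camera" (4x4, takes a point from camera to world coordinates); the wrist camera has in their place "hand_eye" (4x4, takes a point from camera to tool coordinates, whose origin is the TCP and whose axes are the tool frame's). Camera axes: x right, y down, z forward; pixel columns grow to the right and rows downward; lengths in m; the calibration is good to about 2 mm. A picture is of the moment at which its call begins: read the wrist's pose just before it.
- hand_in(): hands the job in, once; it reports no verdict.
The state is a dict: "time_s": time; "q": joint angles; "dq": joint speeds; "joint_efforts": joint torques, N m; "eef_pos": TCP position; "eef_rot": TCP orientation; "wrist_force": force on the tool from outside, world axes, zero at the start; "torque": the same for the moment, N m; "opening": opening from 0.0 (shut) to 1.0 (fully open).
Only numpy, scipy, OpenCV 4.12 (cv2) and the standard library are available. Lean on these libraries where they do the work, as an engineer would, in place of code of your own. Each camera call takes 0.05 s, during which the arm holds its last target.

## Task

We want to photograph the tart: take the little camera off its charging pad and set it down in the sloping shoe on the stand's arm, foot fully in the shoe and lens towards the plated tart, and let go of it. Then take the stand's black grip, squeeze its orange button in and pull the mast up past the first stop to the second one, the camera riding along in its shoe. Finish while still holding it: keep the grip and button squeezed and the mast all the way up so that I can do up the lock ring, and leave everything else on the pass where it is.

Things in the scene. Friction and masses are not known exactly. Their poses are not given: they have to be found in the camera images.
- camera: Small loose grey camera, about 160 g, upright on the charging pad, lens roughly to the robot. Body 44 (x) x 46 (y) x 50 (z) mm on a dark foot 40 x 26 x 6 mm, 56 mm tall in all. Origin at the middle of the foot's underside, z up; body faces at x = +-22, y = +-23 mm, z 6 to 56 mm. A 26 mm lens barrel sticks out of the -x face, 40 degrees downward, to x = -42 mm, so grip it across y (46 mm).
- lens (a point): Centre of the lens's front glass, at (-33, 0, 22) mm in the camera's frame.
- charger: White round charging pad, fixed to the counter, 72 mm across and 12 mm high; origin at its middle on the counter. The camera stands on it. It may be on the left or on the right.
- stand: Camera stand bolted to the counter: grey base plate 150 (x) x 130 (y) x 12 mm, upright sleeve 32 mm across with a 41 mm black lock ring at its top, 150 mm above the counter. Origin on the counter below the sleeve's axis; its -x axis points along the arm towards the plate with the tart.
- mast: The telescoping part: steel tube 22 mm across, black grip on top, flat arm to -x with the shoe at its end. Origin on the axis, 150 mm above the counter at the start, 22 mm below the grip; heading as the stand.
- lift (a joint): Height of the telescoping mast, in m: 0 down (the start), first stop 0.045, second stop 0.090, the end of travel. A sprung latch locks it at each of these three while the button is out; with the button in it is free and sinks by its weight. Grip, arm and shoe rise with it (about 0.36 kg, plus the camera; friction about 1.2 N).
- handle (a point): Black upright grip on the mast, 42 (x) x 32 (y) x 62 (z) mm, heading as the stand. Origin at the middle of its underside, 172 mm above the counter at the start; z up. The orange button is in its +y face, the -y face is plain: a finger on each of these two faces, brought straight down from above, squeezes the button. The arm leaves the mast below the grip, to -x.
- button (a joint): Travel of the grip's button, in m: 0 out, grows as it is pushed in (towards -y of the grip); unlatched from 0.003, 0.005 is flush with the grip, 0.007 at most. Spring: about 4 N to start, 8 N when flush.
- button_face (a point): Middle of the orange button's outer face (14 mm wide, 30 mm high), 36 mm above the grip's underside; the face stands 5 mm out of the grip's +y face when the button is out.
- shoe (a point): Black camera shoe on the arm's end, 125 mm from the mast: pocket 48 (x) x 34 (y) mm, walls 4 mm thick and 4 mm above its floor. It slopes 0.26 rad down to its -x side (the plate's side). Origin at the middle of the pocket's floor, 174 mm above the counter at the start; z square to the floor. The camera's foot belongs flat on it, camera axes along the shoe's, lens to -x.
- dish: White plate 200 mm across, 17 mm high, with a round berry tart 37 mm high; loose, in front of the stand. Origin at the middle of its underside. To be left alone.
- plates: Stack of white plates, 196 mm across, 62 mm high, loose. Origin at the middle of its underside. To be left alone.
- bottle_green: Green squeeze bottle, 60 mm across, 205 mm tall, loose; origin under its middle. To be left alone.
- bottle_orange: Orange squeeze bottle, 60 mm across, 205 mm tall, loose; origin under its middle. To be left alone.
- bowl_red: White bowl of red tomatoes, 90 mm across, 45 mm high, loose; on the side where the charging pad is not. Origin under its middle. To be left alone.
- bowl_green: Blue bowl of green olives, 90 mm across, 45 mm high, loose; origin under its middle. To be left alone.
- palette: Spatula, 240 mm long, lying on the counter, loose. To be left alone.
There are look-alikes about, which are no part of the job. Of the things that look like the camera, the middle-sized one is meant.

How it is judged:
By the outcome, as a careful person would: the job done as asked, in the order asked, and still so for the second after the job is handed in, while the arm keeps its last pose, push and grip.
It also fails if it takes over 53 s, if anything falls off the work surface, if the arm or the gripper's body presses on something with over 40 N, if the wrist force passes 120 N, or if a joint passes its speed limit or range.

## Working session

There is one attempt and no reset: what is moved stays moved. The work goes in short steps, Python scripts to look and compute and a tool call to move; the robot and the scene stay as the last step left them, time stands still between calls to the robot, and variables do not carry over. Pictures are saved under pics/ and viewed, and the job is handed in when it is done.

Besides the shell and the picture viewer there is one more tool, called after "Call:" as name([rows], argument=value, ...), one row to a line, values as JSON. drive_tool: Moves the arm, as the interface text tells. Its arguments: {"type":"object","properties":{"increments":{"type":"array","items":{"type":"array","items":{"type":"number"}}}},"required":["increments"]}

```bash
mkdir -p pics; ls; cat > h.py <<'E'
import numpy as np, cv2, pickle
from bench import ctrl, camera, hand_in
from scipy.spatial.transform import Rotation as R
def toolT():
    o=ctrl.get_obs(); w,x,y,z=o['eef_rot']; T=np.eye(4); T[:3,:3]=R.from_quat([x,y,z,w]).as_matrix(); T[:3,3]=o['eef_pos']; return T
def grab(n,tag):
    T=toolT(); c=camera(n)
    c['T']=c['world_from_camera'] if n!='wrist' else T@np.array(c['hand_eye'])
    cv2.imwrite(f'pics/{tag}.png',c['img'][:,:,::-1]); pickle.dump(c,open(f'{tag}.pkl','wb')); return c
def load(tag): return pickle.load(open(f'{tag}.pkl','rb'))
def ray(c,u,v):
    K=np.array([[c['fx'],0,c['cx']],[0,c['fy'],c['cy']],[0,0,1]])
    p=cv2.undistortPoints(np.array([[[u,v]]],float),K,np.array([c['k1'],0,0,0.]))[0,0]
    return p
def pt(c,u,v,d=None):
    p=ray(c,u,v); d=c['depth'][int(round(v)),int(round(u))] if d is None else d
    return (np.array(c['T'])@[p[0]*d,p[1]*d,d,1])[:3]
def ptz(c,u,v,z):
    p=ray(c,u,v); T=np.array(c['T']); r=T[:3,:3]@[p[0],p[1],1]; return T[:3,3]+r*(z-T[2,3])/r[2]
def cloud(c):
    h,w=c['depth'].shape; vv,uu=np.mgrid[:h,:w]
    K=np.array([[c['fx'],0,c['cx']],[0,c['fy'],c['cy']],[0,0,1]])
    p=cv2.undistortPoints(np.stack([uu.ravel(),vv.ravel()],1).astype(float)[:,None],K,np.array([c['k1'],0,0,0.]))[:,0]
    d=c['depth'].ravel(); P=np.stack([p[:,0]*d,p[:,1]*d,d],1)@np.array(c['T'])[:3,:3].T+np.array(c['T'])[:3,3]
    P[d==0]=np.nan
    return P.reshape(h,w,3)
def proj(c,P):
    T=np.linalg.inv(np.array(c['T'])); q=T[:3,:3]@np.array(P)+T[:3,3]; a=q[:2]/q[2]; k=1+c['k1']*(a@a); return np.array([c['fx']*a[0]*k+c['cx'],c['fy']*a[1]*k+c['cy']])
def crop(c,u0,v0,u1,v1,s,tag): cv2.imwrite(f'pics/{tag}.png',cv2.resize(c['img'][v0:v1,u0:u1,::-1],None,fx=s,fy=s,interpolation=cv2.INTER_CUBIC))
E
python3 - <<'E'
from h import *
for n in ['side','top','wrist']: c=grab(n,n+'0'); print(n,c['fx'],c['k1'],np.round(c['T'],3).tolist())
print(ctrl.get_obs())
E
```

```text
pics
side 459.6404767160434 -0.09633369070991037 [[-0.998, -0.058, 0.026, 0.524], [-0.06, 0.741, -0.668, 0.99], [0.019, -0.669, -0.743, 1.208], [0.0, 0.0, 0.0, 1.0]]
top 522.4099112540174 -0.07677305106150893 [[0.006, -0.982, 0.189, 0.336], [-1.0, -0.008, -0.011, 0.059], [0.013, -0.189, -0.982, 1.364], [0.0, 0.0, 0.0, 1.0]]
wrist 305.8185914229011 -0.025974307664204114 [[0.242, -0.923, -0.3, 0.217], [-0.97, -0.23, -0.074, -0.539], [-0.001, 0.309, -0.951, 0.373], [0.0, 0.0, 0.0, 1.0]]
{'time_s': 0.15, 'q': array([-1.53332439e+00,  1.81341437e-01,  1.60778868e+00, -6.17981519e-06,
        1.35380190e+00, -2.06294509e-01]), 'dq': array([ 1.25942763e-03, -6.02660214e-04, -3.37178014e-03, -7.68147745e-05,
        1.54122880e-03,  9.94856671e-04]), 'joint_efforts': array([ 8.70153854e-04, -4.45260465e+01, -3.51693928e+01, -2.28913568e-04,
        5.83498724e-03, -1.63908942e-05]), 'eef_pos': array([ 0.13878408, -0.55757478,  0.24160237]), 'eef_rot': array([ 0.08549964,  0.70189864,  0.0864437 , -0.70182305]), 'wrist_force': array([0.05846854, 0.67432032, 0.18710049]), 'torque': array([0.00111965, 0.03538321, 0.05064414]), 'opening': 1.005902813234921}
```

View pics/side0.png

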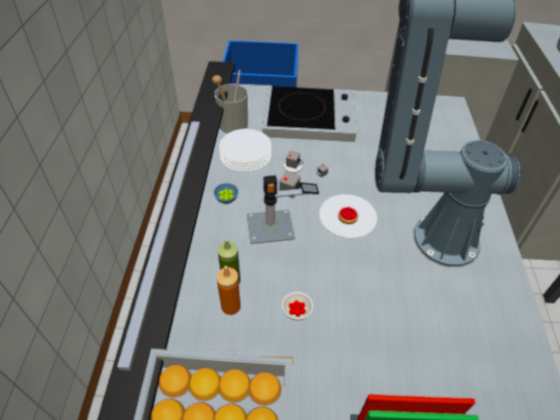

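View pics/top0.png

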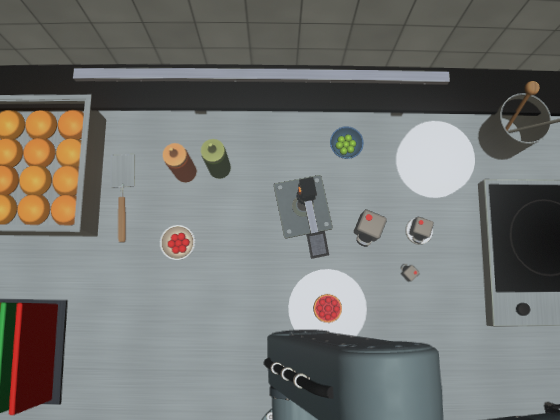

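View pics/wrist0.png

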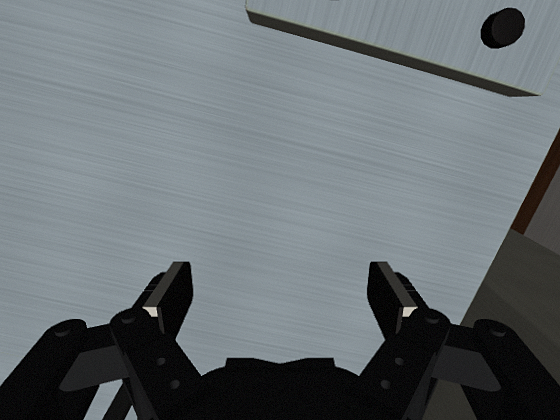

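Camera-like things in the top picture are a large one at (369,226), one on a white pad at (421,229) and a tiny one at (410,272). The one on the pad should be the middle-sized one, so I'll check it in close crops.

```bash
python3 - <<'E'
from h import *
t=load('top0'); s=load('side0')
crop(t,260,160,450,300,4,'tc'); crop(s,230,135,340,255,5,'sc')
P=cloud(t)
for n,u,v in [('cam',421,229),('cambig',369,226),('small',409,273),('grip',306,183),('shoe',317,246),('arm',311,220),('dish',297,306),('tart',327,308),('plates',436,160),('bowlg',347,143),('gbot',213,146)]:
    print(n,P[v,u].round(3))
E
```

```text
cam [ 0.533 -0.305  0.071]
cambig [ 0.538 -0.171  0.083]
small [ 0.424 -0.278  0.042]
grip [ 0.61  -0.006  0.235]
shoe [ 0.476 -0.034  0.173]
arm [ 0.538 -0.021  0.167]
dish [0.341 0.005 0.013]
tart [ 0.336 -0.069  0.041]
plates [ 0.72 -0.36  0.05]
bowlg [ 0.769 -0.127  0.033]
gbot [0.707 0.209 0.191]
```

View pics/tc.png

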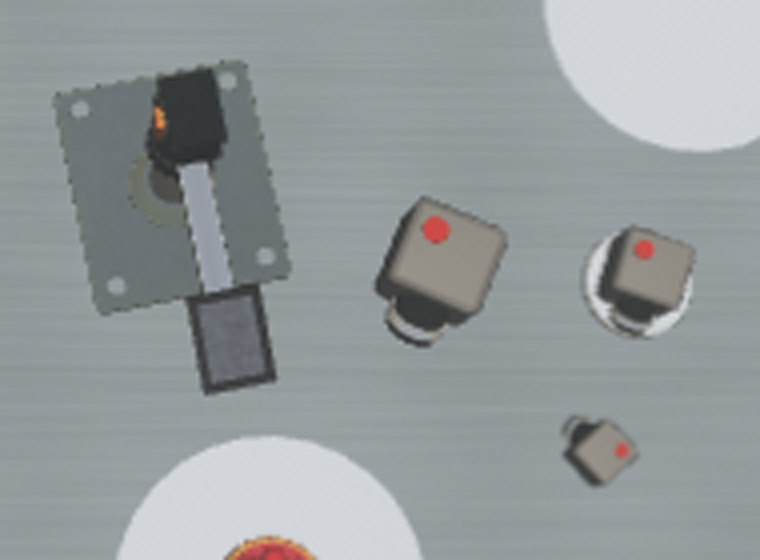

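View pics/sc.png

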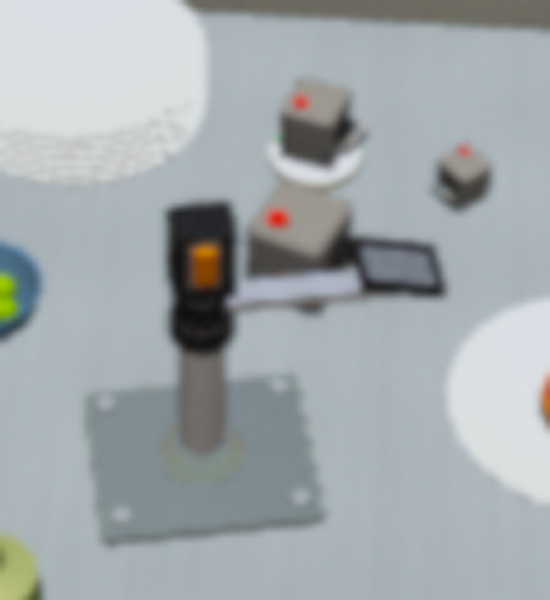

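```bash
python3 - <<'E'
from h import *
for tag in ['top0','side0']:
    c=load(tag);P=cloud(c)
    def box(n,x,y,z0,z1):
        m=(P[...,2]>z0)&(P[...,2]<z1)&(abs(P[...,0]-x[0])<x[1])&(abs(P[...,1]-y[0])<y[1])
        q=P[m]; 
        if len(q)<5: print(n,len(q)); return
        r=cv2.minAreaRect((q[:,:2]*1000).astype(np.float32)); print(tag,n,len(q),np.round(r[0],1),np.round(r[1],1),round(r[2],1),q[:,2].mean().round(4))
    box('cam',(.53,.05),(-.305,.05),.062,.08)
    box('big',(.53,.07),(-.17,.07),.075,.1)
    box('grip',(.61,.05),(-.006,.05),.225,.25)
    box('shoe',(.476,.05),(-.034,.04),.155,.2)
    box('arm',(.54,.03),(-.02,.04),.15,.2)
    box('base',(.59,.14),(-.0,.1),.008,.02)
E
```

```text
top0 cam 311 [ 539.  -310.9] [47.2 45.5] 72.4 0.0685
top0 big 399 [ 544.4 -178.4] [61.1 59.7] 66.0 0.0782
top0 grip 276 [601.8  -7.7] [42.7 36.1] 10.3 0.2332
top0 shoe 520 [489.7 -32.8] [76.2 42.4] 11.3 0.1753
top0 arm 206 [539.8 -24.8] [64.9 23.6] 11.9 0.1666
top0 base 1881 [591.8   4. ] [190.6 277.2] 88.7 0.0132
side0 cam 106 [ 536.9 -307.9] [51.6 43.4] 73.4 0.0691
side0 big 160 [ 542.1 -176.5] [62.2 55.8] 68.9 0.0784
side0 grip 127 [598.2  -7.3] [42.6 38.8] 13.5 0.233
side0 shoe 252 [487.2 -30.8] [78.5 44.9] 9.5 0.1744
side0 arm 114 [540.4 -20.3] [59.1 22.5] 10.3 0.1654
side0 base 1105 [590.2  -5.4] [197.9 267.1] 87.6 0.0133
```

The middle-sized one at (421,229) stands on the white pad with its top at 68 mm, which matches. The large one's top is at about 80 mm and the tiny one stands on the counter. Next I'll plan a move above it for a close wrist look.

```bash
cat >> h.py <<'E'
def frame(yaw,tilt=0):
    # tool axes with x down; object frame yaw, object y = -tool y ; tilt: object leans (rot about its y)
    Ro=R.from_euler('z',yaw,degrees=True)*R.from_euler('y',tilt,degrees=True)
    B=Ro.as_matrix(); x=-B[:,2]; y=-B[:,1]; return np.stack([x,y,np.cross(x,y)],1)
def plan(p,Rt,n,claw,show=True):
    T=toolT(); rv=R.from_matrix(T[:3,:3].T@Rt).as_rotvec(degrees=True)
    rows=[];Rc=T[:3,:3].copy();pc=T[:3,3].copy();d=(np.array(p)-pc)/n
    r=np.round(rv/n,2)
    for i in range(n):
        tgt=T[:3,3]+d*(i+1)
        s=np.round(Rc.T@(tgt-pc),4); rows.append([*(s+0).tolist(),*(r+0).tolist(),claw]); pc=pc+Rc@s; Rc=Rc@R.from_rotvec(r,degrees=True).as_matrix()
    print('rows',n,'total rv',rv.round(1)); print(str(rows).replace(' ',''))
    return rows
E
python3 - <<'E'
from h import *
T=toolT(); print(T[:3,:3].round(3)); print(frame(-17.6).round(3))
h=np.array(camera('wrist')['hand_eye']); print(h.round(3))
p=np.array([.538,-.31,.20]); plan(p-np.array([.02,0,0]),frame(-17.6),10,1)
E
```

```text
[[-0.     0.241 -0.97 ]
 [ 0.001 -0.97  -0.241]
 [-1.    -0.001 -0.   ]]
[[-0.    -0.302 -0.953]
 [ 0.    -0.953  0.302]
 [-1.    -0.     0.   ]]
[[-0.001 -0.309  0.951 -0.132]
 [ 1.     0.     0.001  0.   ]
 [-0.     0.951  0.309 -0.08 ]
 [ 0.     0.     0.     1.   ]]
rows 10 total rv [31.6  0.   0.1]
[[0.0042,-0.0149,-0.0428,3.16,0.0,0.01,1],[0.0042,-0.0172,-0.0419,3.16,0.0,0.01,1],[0.0042,-0.0195,-0.0409,3.16,0.0,0.01,1],[0.0042,-0.0217,-0.0397,3.16,0.0,0.01,1],[0.0041,-0.0239,-0.0385,3.16,0.0,0.01,1],[0.0042,-0.0259,-0.0371,3.16,0.0,0.01,1],[0.0042,-0.028,-0.0356,3.16,0.0,0.01,1],[0.0042,-0.0299,-0.034,3.16,0.0,0.01,1],[0.0041,-0.0317,-0.0324,3.16,0.0,0.01,1],[0.0042,-0.0335,-0.0305,3.16,0.0,0.01,1]]
```

Call:
drive_tool([
  [0.004, -0.015, -0.043, 3.16, 0, 0, 1],
  [0.004, -0.017, -0.042, 3.16, 0, 0, 1],
  [0.004, -0.0195, -0.041, 3.16, 0, 0, 1],
  [0.004, -0.022, -0.04, 3.16, 0, 0, 1],
  [0.004, -0.024, -0.0385, 3.16, 0, 0, 1],
  [0.004, -0.026, -0.037, 3.16, 0, 0, 1],
  [0.004, -0.028, -0.0355, 3.16, 0, 0, 1],
  [0.004, -0.03, -0.034, 3.16, 0, 0, 1],
  [0.004, -0.0315, -0.0325, 3.16, 0, 0, 1],
  [0.004, -0.0335, -0.0305, 3.16, 0, 0, 1],
])

```text
time_s: 1.45
eef_pos: [0.5197, -0.309, 0.202]
eef_rot: [0.109, -0.699, 0.109, 0.699]
wrist_force: [0.2, -1.6, 0.3]
opening: 0.998
```

```bash
python3 - <<'E'
from h import *
c=grab('wrist','w1'); o=ctrl.get_obs(); print(o['q'].round(2),o['eef_pos'],o['dq'].round(2))
P=cloud(c); 
m=(P[...,2]>.062)&(P[...,2]<.074)&(abs(P[...,0]-.538)<.04)&(abs(P[...,1]+.31)<.04)
q=P[m]; print(len(q)); r=cv2.minAreaRect((q[:,:2]*1000).astype(np.float32)); print(r,q[:,2].mean())
E
```

```text
[-0.73  0.29  1.57  0.    1.29  1.15] [ 0.52314644 -0.30541199  0.20147491] [-0.05 -0.03  0.05 -0.02  0.01 -0.19]
2408
((540.5408935546875, -313.643798828125), (46.09569549560547, 42.86534118652344), 72.75033569335938) 0.06781627624164582
```

View pics/w1.png

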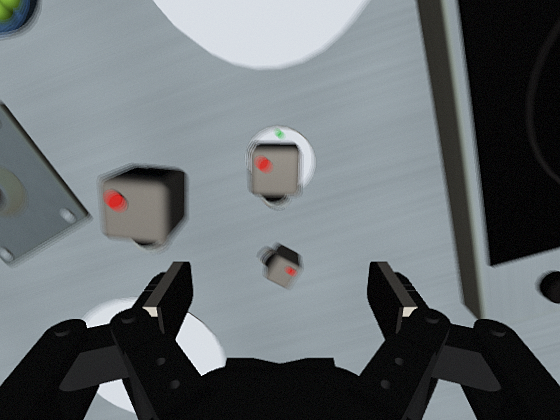

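The view is slightly blurred because the arm was still settling. The target sits on the pad at (275,168), so I'll retake it.

```bash
python3 - <<'E'
from h import *
c=grab('wrist','w2');c=grab('wrist','w2'); c=grab('wrist','w2'); o=ctrl.get_obs(); print(o['time_s'],o['q'].round(2),o['eef_pos'],o['dq'].round(2))
P=cloud(c); 
m=(P[...,2]>.062)&(P[...,2]<.074)&(abs(P[...,0]-.538)<.04)&(abs(P[...,1]+.31)<.04)
q=P[m]; r=cv2.minAreaRect((q[:,:2]*1000).astype(np.float32)); print(r,q[:,2].mean(), q.mean(0))
t=load('top0'); 
for z in [.068]:
  print([ptz(t,260+u/4,160+v/4,z).round(4) for u,v in [(635,226),(695,252),(678,308),(614,281)]])
crop(c,200,90,360,240,4,'w2c')
E
```

```text
1.65 [-0.73  0.28  1.57 -0.    1.29  1.14] [ 0.51873307 -0.30925323  0.20174717] [-0.04 -0.01  0.01 -0.01  0.   -0.01]
((539.8915405273438, -313.4410400390625), (45.83560562133789, 44.30522918701172), 71.25102233886719) 0.06775850910965964 [ 0.54139233 -0.31377211  0.06775851]
[array([ 0.5654, -0.3017,  0.068 ]), array([ 0.5489, -0.3396,  0.068 ]), array([ 0.513, -0.327,  0.068]), array([ 0.53  , -0.2868,  0.068 ])]
```

View pics/w2c.png

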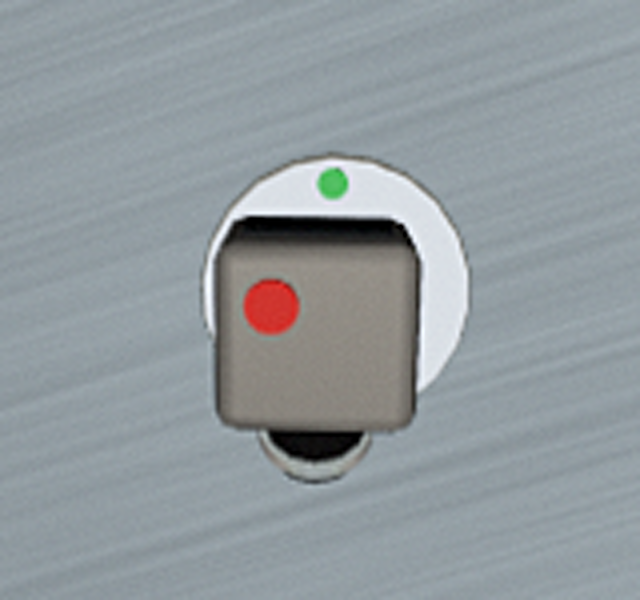

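```bash
python3 - <<'E'
from h import *
o=ctrl.get_obs();print(o['eef_pos'],o['wrist_force'])
plan([.540,-.3135,.12],frame(-17.8),4,1)
E
```

```text
[ 0.51873307 -0.30925323  0.20174717] [ 0.48700291 -0.07712971 -0.17168025]
rows 4 total rv [0.3 0.1 0. ]
[[0.0204,-0.0006,-0.0054,0.08,0.02,0.0,1],[0.0205,-0.0006,-0.0054,0.08,0.02,0.0,1],[0.0204,-0.0006,-0.0054,0.08,0.02,0.0,1],[0.0204,-0.0006,-0.0054,0.08,0.02,0.0,1]]
```

Call:
drive_tool([
  [0.0204, -0.0006, -0.0054, 0.1, 0, 0, 1],
  [0.0204, -0.0006, -0.0054, 0.1, 0, 0, 1],
  [0.0204, -0.0006, -0.0054, 0.1, 0, 0, 1],
  [0.0204, -0.0006, -0.0054, 0, 0, 0, 1],
  [0.02, 0, 0, 0, 0, 0, 1],
  [0.02, 0, 0, 0, 0, 0, 1],
  [0, 0, 0, 0, 0, 0, 1],
])

```text
time_s: 2.52
eef_pos: [0.5386, -0.3132, 0.0783]
eef_rot: [0.111, -0.697, 0.109, 0.7]
wrist_force: [0.2, 0.5, -0.8]
opening: 1.001
```

```bash
python3 - <<'E'
from h import *
c=grab('wrist','w3')
P=cloud(c);m=(P[...,2]>.060)&(P[...,2]<.074)&(abs(P[...,0]-.538)<.03)&(abs(P[...,1]+.31)<.035)
q=P[m]; r=cv2.minAreaRect((q[:,:2]*1000).astype(np.float32)); print(len(q),r,q[:,2].mean(), q.mean(0))
plan([.540,-.3135,.037],frame(-17.8),2,1); print(ctrl.get_obs()['eef_pos'])
E
```

```text
6397 ((540.6631469726562, -313.7514953613281), (46.12428283691406, 43.65119552612305), 71.90593719482422) 0.06760951363523912 [ 0.5434854  -0.31466487  0.06760951]
rows 2 total rv [-0.1  0.1  0. ]
[[0.0214,-0.0002,-0.0003,-0.07,0.05,0.02,1],[0.0213,-0.0003,-0.0003,-0.07,0.05,0.02,1]]
[ 0.53937759 -0.31380216  0.0797055 ]
```

View pics/w3.png

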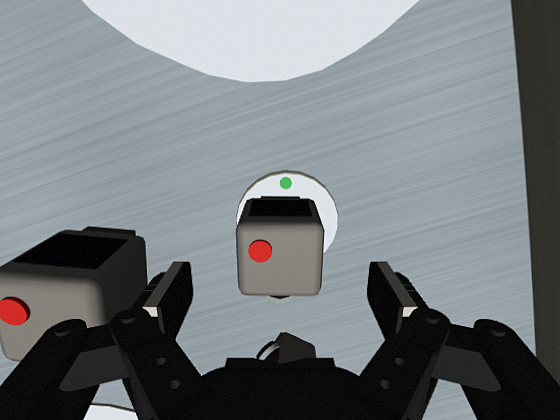

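The target is centred between the jaws at (280,250), so I'll descend and close.

Call:
drive_tool([
  [0.0215, 0, -0.0005, 0, 0, 0, 1],
  [0.021, 0, -0.0005, 0, 0, 0, 1],
  [0, 0, 0, 0, 0, 0, 1],
  [0, 0, 0, 0, 0, 0, -1],
  [0, 0, 0, 0, 0, 0, -1],
  [0, 0, 0, 0, 0, 0, -1],
  [0, 0, 0, 0, 0, 0, -1],
  [0, 0, 0, 0, 0, 0, -1],
])

```text
time_s: 3.58
eef_pos: [0.5415, -0.3151, 0.0392]
eef_rot: [-0.11, 0.699, -0.111, -0.698]
wrist_force: [-0.8, 0.4, 4.9]
opening: 0.534
```

```bash
python3 - <<'E'
from h import *
o=ctrl.get_obs();print(o['eef_pos'],o['wrist_force'],o['opening']*85)
E
```

```text
[ 0.54147002 -0.31505693  0.0391594 ] [-0.79241059  0.40085561  4.90374157] 45.371512023168535
```

Call:
drive_tool([
  [-0.015, 0, 0, 0, 0, 0, -1],
  [-0.03, 0, 0, 0, 0, 0, -1],
  [-0.04, 0, 0, 0, 0, 0, -1],
  [-0.05, 0, 0, 0, 0, 0, -1],
  [-0.05, 0, 0, 0, 0, 0, -1],
  [-0.05, 0, 0, 0, 0, 0, -1],
  [-0.03, 0, 0, 0, 0, 0, -1],
  [0, 0, 0, 0, 0, 0, -1],
])

```text
time_s: 4.58
eef_pos: [0.5417, -0.3152, 0.3066]
eef_rot: [-0.109, 0.7, -0.111, -0.697]
wrist_force: [0.6, 0.6, -1.8]
opening: 0.532
```

```bash
python3 - <<'E'
from h import *
o=ctrl.get_obs();print(o['eef_pos'],o['wrist_force'],o['opening']*85)
c=grab('wrist','w4'); t=grab('top','top1'); crop(t,260,140,450,280,4,'tc1')
P=cloud(t)
m=(P[...,2]>.155)&(P[...,2]<.2)&(abs(P[...,0]-.476)<.055)&(abs(P[...,1]+.034)<.04)
vs,us=np.where(m); print(us.min(),us.max(),vs.min(),vs.max())
E
```

```text
[ 0.54166713 -0.31520998  0.30658444] [ 0.62424388  0.61435648 -1.79295214] 45.208539807015214
307 328 223 258
```

View pics/w4.png

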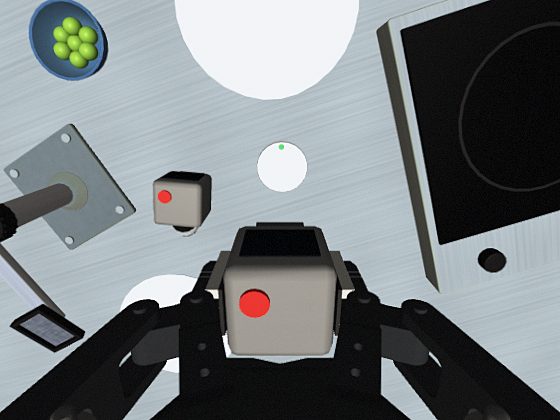

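View pics/tc1.png

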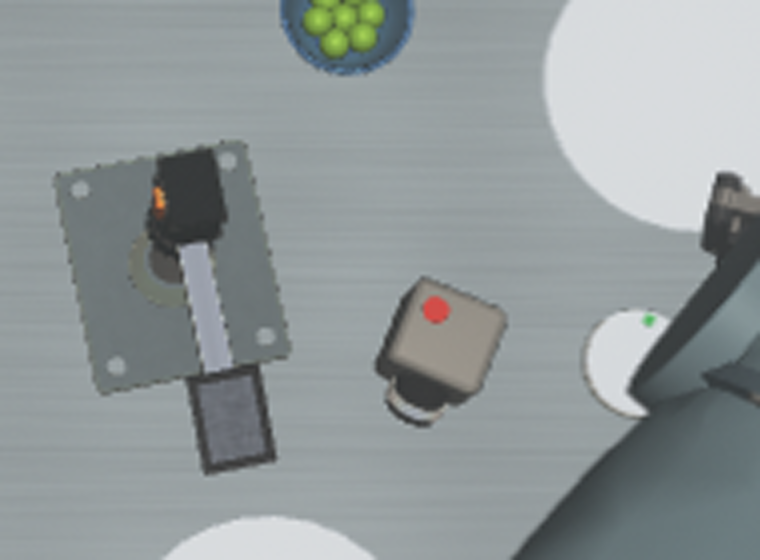

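The pad (282,165) is empty and the camera is held at 45 mm opening. Now I'll measure the held camera's pose in the tool and get the shoe from the top view.

```bash
python3 - <<'E'
from h import *
t=load('top1')
cs=[(187,382),(260,365),(275,460),(205,473)]; zs=[.185,.185,.1707,.1707]
Q=np.array([ptz(t,260+(u-1.5)/4,140+(v-1.5)/4,z) for (u,v),z in zip(cs,zs)])
print(Q.round(4),Q.mean(0), np.linalg.norm(Q-np.roll(Q,1,0),axis=1))
d=(Q[0]+Q[1]-Q[2]-Q[3]); print('yaw',np.degrees(np.arctan2(d[1],d[0])))
P=cloud(t)
g=P[188:197,304:312].reshape(-1,3); 
m=(P[...,2]>.229)&(P[...,2]<.238)&(abs(P[...,0]-.60)<.05)&(abs(P[...,1]+.006)<.05); q=P[m]
print('grip',cv2.minAreaRect((q[:,:2]*1000).astype(np.float32)),q[:,2].mean())
# grip top corners
cs=[(160,160),(212,148),(226,232)]
print([ptz(t,260+u/4,140+v/4,.234).round(4) for u,v in cs])
c=load('w4'); T=toolT(); W=cloud(c); L=(W-T[:3,3])@T[:3,:3]
q=L[270:345,240:325].reshape(-1,3)
q=q[np.isfinite(q[:,0])]; print(q.mean(0)); A=np.c_[q[:,1:],np.ones(len(q))]; k=np.linalg.lstsq(A,q[:,0],rcond=None)[0]; print('tilt deg (x per y, per z)',np.degrees(k[:2]),k[2])
m=(abs(L[...,0]+.0287)<.004)&(abs(L[...,1])<.028)&(abs(L[...,2])<.03); q=L[m]; print(len(q),cv2.minAreaRect((q[:,1:]*1000).astype(np.float32)),np.percentile(q,[1,99],axis=0))
plan([.39,-.055,.33],frame(11.7),8,-1)
E
```

```text
[[ 0.4997 -0.009   0.185 ]
 [ 0.5097 -0.0507  0.185 ]
 [ 0.4569 -0.0602  0.1707]
 [ 0.4492 -0.02    0.1707]] [ 0.47890113 -0.03496917  0.17785   ] [0.05355954 0.04291395 0.0555236  0.04090745]
yaw 11.217073361399347
grip ((601.565673828125, -8.921390533447266), (41.351131439208984, 31.840091705322266), 14.373455047607422) 0.23392450853344568
[array([0.6165, 0.0077, 0.234 ]), array([ 0.6237, -0.0213,  0.234 ]), array([ 0.5759, -0.0288,  0.234 ])]
[-0.03374874  0.00162927 -0.00495108]
tilt deg (x per y, per z) [ 1.25609448 -0.42418417] -0.0338211144341452
3157 ((0.05045127868652344, -0.9364604949951172), (43.93404006958008, 55.960609436035156), 89.71475219726562) [[-0.03268337 -0.02665697 -0.02228697]
 [-0.02497544  0.02688588  0.02041103]]
rows 8 total rv [-29.6   0.1   0.1]
[[-0.0035,-0.025,0.0278,-3.7,0.01,0.01,-1],[-0.0034,-0.0268,0.0262,-3.7,0.01,0.01,-1],[-0.0035,-0.0284,0.0244,-3.7,0.01,0.01,-1],[-0.0035,-0.0299,0.0225,-3.7,0.01,0.01,-1],[-0.0034,-0.0313,0.0205,-3.7,0.01,0.01,-1],[-0.0035,-0.0326,0.0185,-3.7,0.01,0.01,-1],[-0.0036,-0.0337,0.0163,-3.7,0.01,0.01,-1],[-0.0035,-0.0347,0.0141,-3.7,0.01,0.01,-1]]
```

```bash
python3 - <<'E'
from h import *
c=grab('wrist','w5'); T=toolT(); print(T[:3,3],load('w4')['T'][:3,3]-c['T'][:3,3])
H=np.array(c['hand_eye']); c['T']=H; L=cloud(c)
q=L[275:340,245:320].reshape(-1,3)
q=q[np.isfinite(q[:,0])]; print(q.mean(0)); A=np.c_[q[:,1:],np.ones(len(q))]; k=np.linalg.lstsq(A,q[:,0],rcond=None)[0]; print('tilt deg (x per y, per z)',np.degrees(k[:2]),k[2])
crop(c,190,210,370,370,4,'w5c')
E
```

```text
[ 0.53996496 -0.31381609  0.30084979] [ 0.00066661 -0.00046813  0.00531117]
[-0.02909694  0.00106645 -0.0036037 ]
tilt deg (x per y, per z) [1.87774318 0.13294108] -0.029123526964234984
```

View pics/w5c.png

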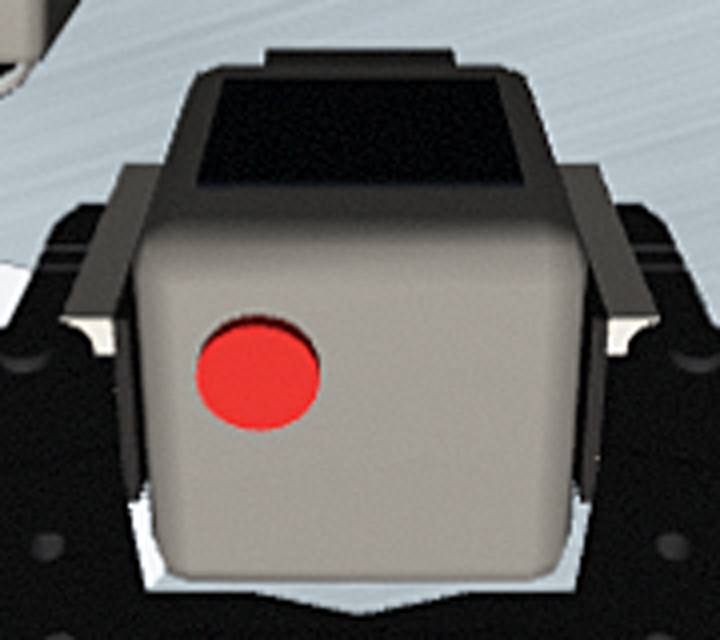

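The camera sits square in the jaws, with its foot 27 mm ahead of the TCP. Next is a wrist look at the shoe.

Call:
drive_tool([
  [-0.0035, -0.025, 0.028, -3.7, 0, 0, -1],
  [-0.0035, -0.027, 0.026, -3.7, 0, 0, -1],
  [-0.0035, -0.0285, 0.0245, -3.7, 0, 0, -1],
  [-0.0035, -0.03, 0.0225, -3.7, 0, 0, -1],
  [-0.0035, -0.0315, 0.0205, -3.7, 0, 0, -1],
  [-0.0035, -0.0325, 0.0185, -3.7, 0, 0, -1],
  [-0.0035, -0.0335, 0.0165, -3.7, 0, 0, -1],
  [-0.0035, -0.0345, 0.014, -3.7, 0, 0, -1],
  [0, 0, 0, 0, 0, 0, -1],
  [0, 0, 0, 0, 0, 0, -1],
])

```text
time_s: 5.98
eef_pos: [0.3903, -0.0555, 0.33]
eef_rot: [-0.072, -0.703, -0.072, 0.704]
wrist_force: [0.2, 1.0, -1.4]
opening: 0.531
```

```bash
python3 - <<'E'
from h import *
c=grab('wrist','w6'); print(toolT()[:3,3], c['T'][:3,3])
for p in [(.479,-.035,.174),(.6,-.009,.234)]: print(proj(c,p))
E
```

```text
[ 0.39050547 -0.05576524  0.33019188] [ 0.46909194 -0.03973256  0.46169033]
[276.72299569  91.8421215 ]
[ 273.54467069 -131.85473981]
```

View pics/w6.png

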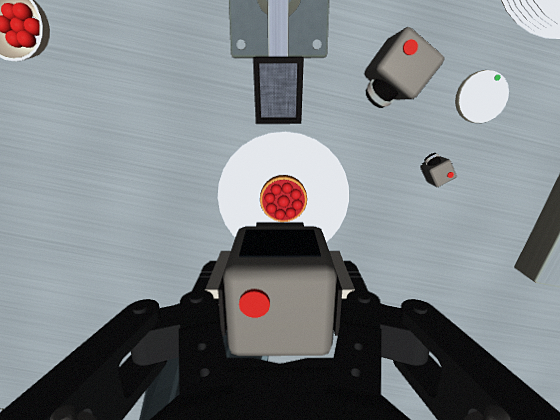

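The shoe pocket is clear at about (279,90), between the stand arm and the tart.

```bash
python3 - <<'E'
from h import *
c=load('w6'); crop(c,220,30,340,140,6,'w6c')
P=cloud(c)
q=P[65:115,265:293].reshape(-1,3); q=q[np.isfinite(q[:,0])]; q=q[abs(q[:,2]-.174)<.02]
A=np.c_[q[:,:2],np.ones(len(q))]; k=np.linalg.lstsq(A,q[:,2],rcond=None)[0]; print('floor plane',k, 'slope',np.degrees(np.arctan(np.hypot(*k[:2]))),'dir',np.degrees(np.arctan2(k[1],k[0])), q.mean(0))
E
```

```text
floor plane [0.25529608 0.05292709 0.05395014] slope 14.613102205034071 dir 11.712441047963354 [ 0.48092006 -0.03618419  0.17481203]
```

View pics/w6c.png

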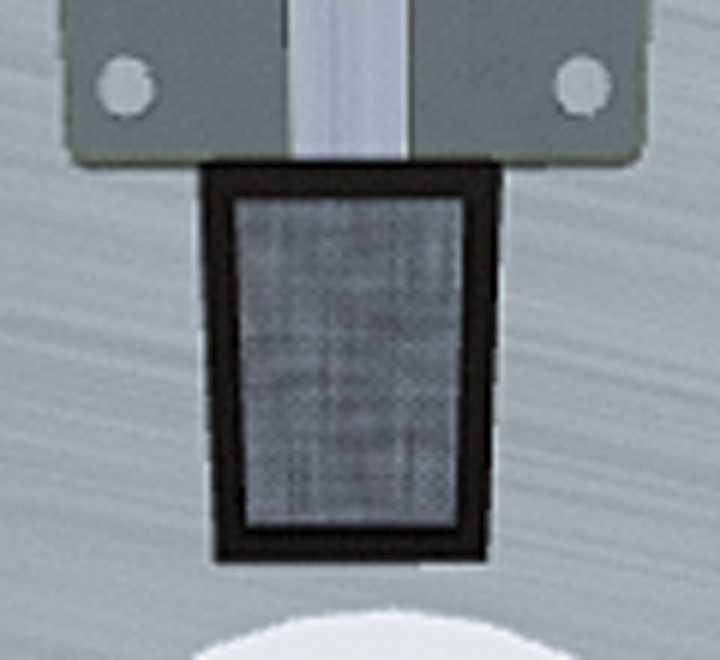

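```bash
python3 - <<'E'
from h import *
from scipy.optimize import least_squares
c=load('w6')
out=[(202,163),(502,163),(486,562),(216,562)]; inn=[(234,199),(466,199),(459,526),(246,526)]
px=lambda l:np.array([(220+(u-2.5)/6,30+(v-2.5)/6) for u,v in l])
O=px(out);I=px(inn)
def model(p):
    x,y,z,yaw,til=p; B=(R.from_euler('z',yaw)*R.from_euler('y',-til)).as_matrix()
    mo=[(28,21,4),(28,-21,4),(-28,-21,4),(-28,21,4)]; mi=[(24,17,0),(24,-17,0),(-24,-17,0),(-24,17,0)]
    return [np.array([proj(c,B@np.array(a)/1000+[x,y,z]) for a in m]) for m in (mo,mi)]
# sign of tilt: downhill to -x => floor x axis has +z => rot about y negative
# image left = stand +y? 
for zf in [None,.174]:
    f=lambda p:np.concatenate([(model(p)[0]-O).ravel(),(model(p)[1]-I).ravel(),[(p[2]-.174)*(0 if zf is None else 2000),(p[4]-.26)*50]])
    s=least_squares(f,[.479,-.035,.174,.2,.26]); print(s.x.round(4),np.degrees(s.x[3]),s.cost); print(f(s.x).round(1))
E
```

```text
[ 0.4801 -0.036   0.1698  0.2029  0.255 ] 11.628166883100114 1.823534155963863
[-0.2  0.8 -0.2  0.9  0.1 -0.3  0.2 -0.3 -0.3 -0.7  0.7 -0.7  0.2  0.2
 -0.5  0.1 -0.  -0.2]
[ 0.4799 -0.0361  0.1739  0.2029  0.2627] 11.62611557511091 2.8655760193504487
[-0.6  0.5  0.2  0.5  0.3  0.1 -0.1  0.1 -0.6 -1.   1.  -1.   0.4  0.5
 -0.7  0.5 -0.3  0.1]
```

```bash
python3 - <<'E'
from h import *
F=frame(11.6,-14.9); n=-F[:,0]; S=np.array([.480,-.036,.174]); print(n, 'place',S+n*.0269)
plan(S+n*.075,F,6,-1)
E
```

```text
[-0.25188092 -0.05170373  0.96637608] place [ 0.4732244  -0.03739083  0.19999552]
rows 6 total rv [ 0. 15.  0.]
[[0.0139,-0.0002,-0.0121,0.0,2.5,0.01,-1],[0.0145,-0.0002,-0.0114,0.0,2.5,0.01,-1],[0.0149,-0.0002,-0.0109,0.0,2.5,0.01,-1],[0.0154,-0.0003,-0.0101,0.0,2.5,0.01,-1],[0.0158,-0.0002,-0.0095,0.0,2.5,0.01,-1],[0.0162,-0.0002,-0.0088,0.0,2.5,0.01,-1]]
```

Call:
drive_tool([
  [0.014, 0, -0.012, 0, 2.5, 0, -1],
  [0.0145, 0, -0.0115, 0, 2.5, 0, -1],
  [0.015, -0.0005, -0.011, 0, 2.5, 0, -1],
  [0.0155, -0.0005, -0.01, 0, 2.5, 0, -1],
  [0.016, 0, -0.0095, 0, 2.5, 0, -1],
  [0.016, 0, -0.009, 0, 2.5, 0, -1],
  [0, 0, 0, 0, 0, 0, -1],
  [0, 0, 0, 0, 0, 0, -1],
])

```text
time_s: 7.02
eef_pos: [0.4615, -0.0403, 0.2475]
eef_rot: [0.062, 0.789, 0.08, -0.606]
wrist_force: [-0.3, -0.4, -0.8]
opening: 0.533
```

```bash
python3 - <<'E'
from h import *
c=grab('wrist','w7'); s=grab('side','s7'); crop(s,250,130,350,230,6,'s7c')
F=frame(11.6,-14.9); n=-F[:,0]; S=np.array([.480,-.036,.174]); print(toolT()[:3,3],S+n*.075)
plan(S+n*.032,F,3,-1)
E
```

```text
[ 0.46182382 -0.04013151  0.24802086] [ 0.46110893 -0.03987778  0.24647821]
rows 3 total rv [ 0.1 -0.1 -0. ]
[[0.0148,-0.0001,0.0004,0.02,-0.04,-0.01,-1],[0.0147,-0.0002,0.0003,0.02,-0.04,-0.01,-1],[0.0148,-0.0001,0.0004,0.02,-0.04,-0.01,-1]]
```

View pics/w7.png

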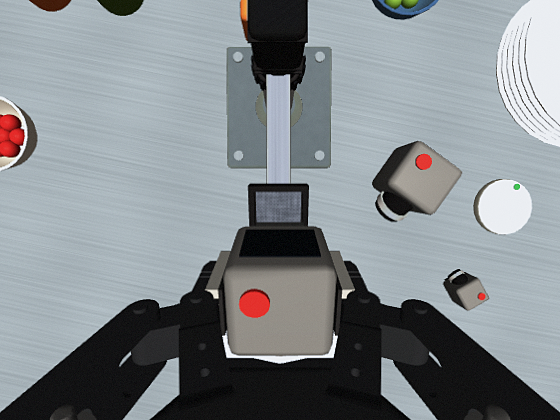

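View pics/s7c.png

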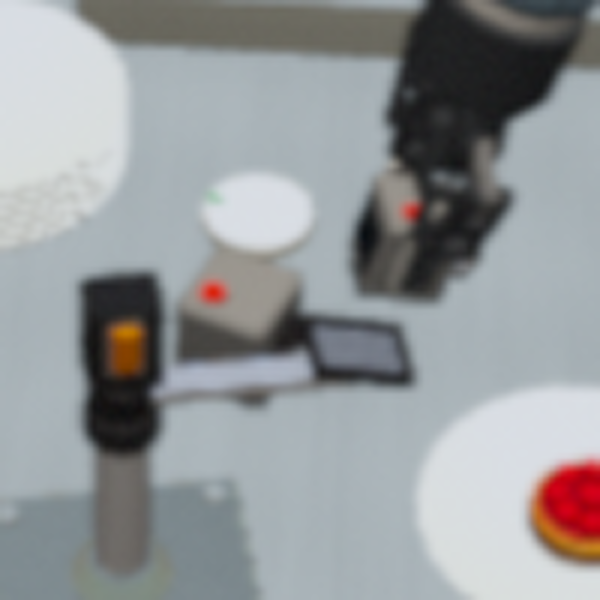

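In the wrist view the shoe (279,205) lines up with the held camera (280,290). I'll check the predicted rim line against the picture before lowering.

```bash
python3 - <<'E'
from h import *
c=load('w7'); F=frame(11.6,-14.9); n=-F[:,0]; S=np.array([.480,-.036,.174])
B=np.stack([-F[:,2],-F[:,1],n],1)
for m in [(28,21,4),(28,-21,4),(24,17,0),(24,-17,0)]: print(proj(c,S+B@np.array(m)/1000))
crop(c,220,160,340,240,6,'w7c')
# held camera back-lower edges in tool frame: foot rear edge
g=dict(c); g['T']=np.array(c['hand_eye']); 
for off in (0,): 
  for m in [(22,23,56),(-22,23,56),(22,23,6),(22,-23,6),(20,13,0)]: print('cam',m,proj(g,np.array([.0269-m[2]/1000,-m[1]/1000,-m[0]/1000+off])))
E
```

```text
[247.59400166 185.4520652 ]
[308.780672   185.48150671]
[254.02796841 189.54559364]
[302.4048051  189.56880087]
cam (22, 23, 56) [217.62813928 266.42497916]
cam (-22, 23, 56) [224.42580714 357.9393201 ]
cam (22, 23, 6) [235.59882361 219.33031713]
cam (22, -23, 6) [321.83729158 219.34744961]
cam (20, 13, 0) [255.27650518 218.85498132]
```

View pics/w7c.png

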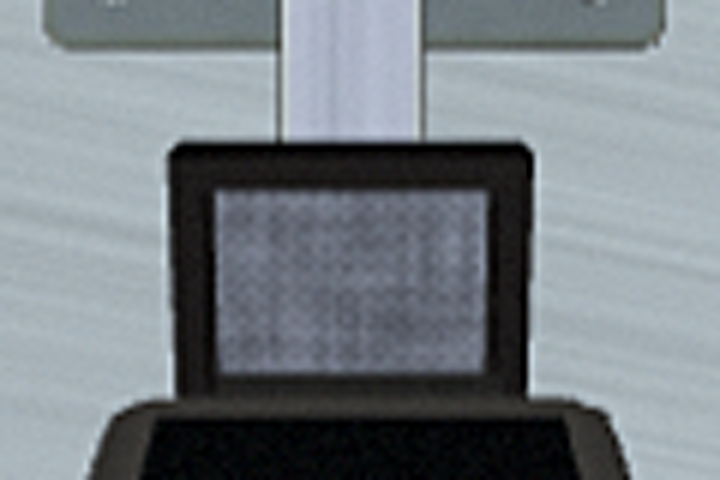

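Everything agrees to about 1.5 mm and the pocket clearance is 4 mm. Lowering straight along the tool.

Call:
drive_tool([
  [0.015, 0, 0, 0, 0, 0, -1],
  [0.015, 0, 0, 0, 0, 0, -1],
  [0.01, 0, 0, 0, 0, 0, -1],
  [0.004, 0, -0.0005, 0, 0, 0, -1],
  [0, 0, 0, 0, 0, 0, -1],
  [0, 0, 0, 0, 0, 0, -1],
])

```text
time_s: 7.88
eef_pos: [0.4734, -0.0374, 0.2054]
eef_rot: [0.062, 0.789, 0.081, -0.605]
wrist_force: [-0.0, -0.1, -0.7]
opening: 0.533
```

```bash
python3 - <<'E'
from h import *
F=frame(11.6,-14.9); n=-F[:,0]; S=np.array([.480,-.036,.174]); T=toolT(); print(np.round((T[:3,3]-S)@np.stack([-F[:,2],-F[:,1],n],1)*1000,2), ctrl.get_obs()['wrist_force'])
E
```

```text
[ 1.58e+00 -2.00e-02  3.21e+01] [-0.01929419 -0.13595638 -0.7023712 ]
```

Call:
drive_tool([
  [0.002, 0, 0, 0, 0, 0, -1],
  [0.002, 0, 0, 0, 0, 0, -1],
  [0, 0, 0, 0, 0, 0, -1],
])

```text
time_s: 8.25
eef_pos: [0.4741, -0.037, 0.201]
eef_rot: [0.062, 0.789, 0.081, -0.606]
wrist_force: [0.2, -0.3, -0.8]
opening: 0.533
```

Call:
drive_tool([
  [0.001, 0, 0, 0, 0, 0, -1],
  [0.001, 0, 0, 0, 0, 0, -1],
  [0, 0, 0, 0, 0, 0, -1],
])

```text
time_s: 8.62
eef_pos: [0.4745, -0.037, 0.2006]
eef_rot: [0.062, 0.789, 0.081, -0.606]
wrist_force: [-12.6, 0.4, 13.9]
opening: 0.529
```

```bash
python3 - <<'E'
from h import *
F=frame(11.6,-14.9); n=-F[:,0]; S=np.array([.480,-.036,.174]); T=toolT(); print(np.round((T[:3,3]-S)@np.stack([-F[:,2],-F[:,1],n],1)*1000,2), ctrl.get_obs()['wrist_force'])
s=grab('side','s8'); crop(s,250,130,350,230,6,'s8c')
c=grab('wrist','w8'); crop(c,190,150,370,290,4,'w8c')
E
```

```text
[ 1.4   0.09 27.2 ] [-12.57557153   0.42966307  13.94270261]
```

View pics/s8c.png

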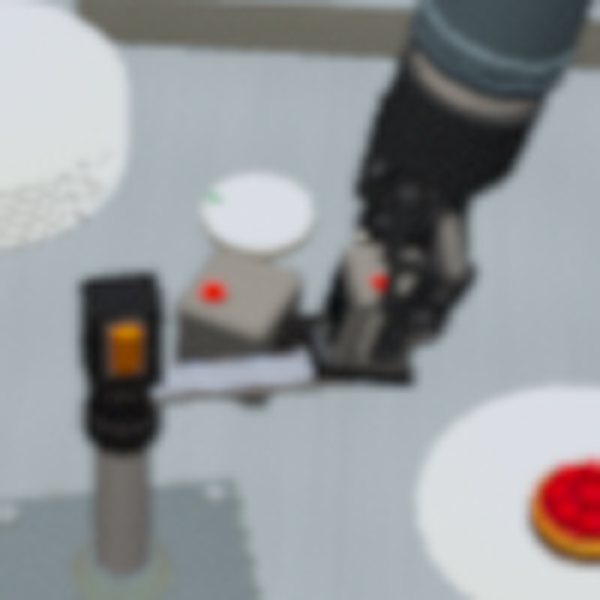

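View pics/w8c.png

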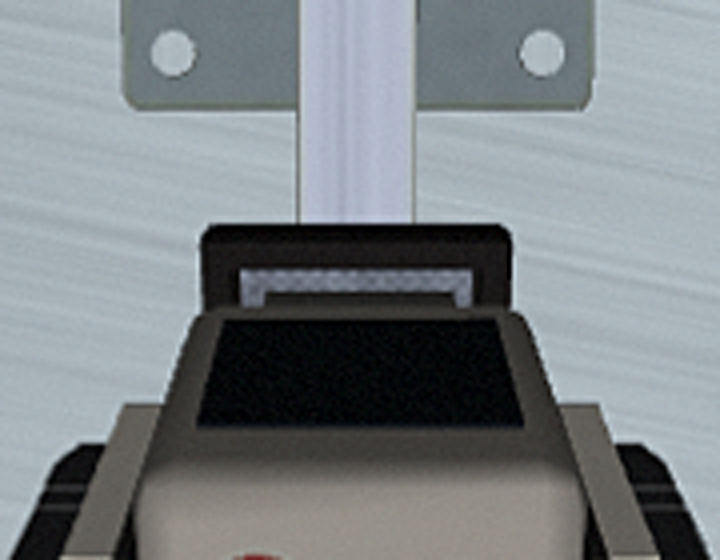

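The foot is inside the pocket. Floor shows as an even strip around it at crop rows 270–292 (about 3 mm), and contact came at 27 mm as predicted. I'll unload it slightly, release and retreat.

Call:
drive_tool([
  [-0.001, 0, 0, 0, 0, 0, -1],
  [0, 0, 0, 0, 0, 0, 0.3],
  [0, 0, 0, 0, 0, 0, 0.6],
  [0, 0, 0, 0, 0, 0, 0.6],
  [0, 0, 0, 0, 0, 0, 0.6],
])

```text
time_s: 9.35
eef_pos: [0.4744, -0.037, 0.2001]
eef_rot: [0.062, 0.789, 0.081, -0.606]
wrist_force: [0.0, -0.6, 1.3]
opening: 0.799
```

```bash
python3 - <<'E'
from h import *
print(ctrl.get_obs()['wrist_force'],ctrl.get_obs()['opening']*85)
c=grab('wrist','w9'); crop(c,190,150,370,290,4,'w9c')
E
```

```text
[ 0.00810387 -0.62208098  1.28408947] 67.91072883019268
```

View pics/w9.png

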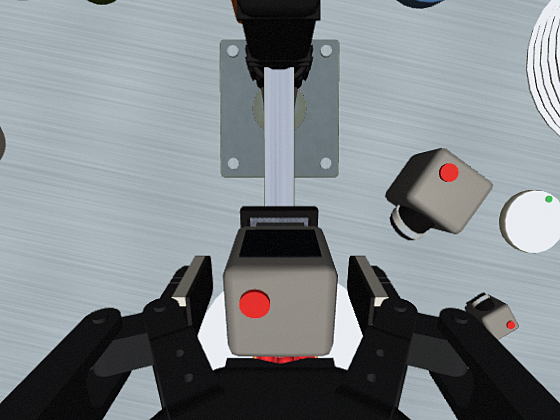

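The camera stays put and upright in the shoe, with the fingers clear on both sides at (200,280) and (365,280). Retreating.

Call:
drive_tool([
  [-0.01, 0, 0, 0, 0, 0, 0.6],
  [-0.02, 0, 0, 0, 0, 0, 0.6],
  [-0.03, 0, 0, 0, 0, 0, 1],
  [-0.04, 0, 0, 0, 0, 0, 1],
  [-0.03, 0, 0, 0, 0, 0, 1],
  [0, 0, 0, 0, 0, 0, 1],
  [0, 0, 0, 0, 0, 0, 1],
])

```text
time_s: 10.28
eef_pos: [0.4412, -0.0437, 0.3252]
eef_rot: [0.062, 0.789, 0.081, -0.606]
wrist_force: [0.4, -0.4, -0.8]
opening: 0.997
```

```bash
python3 - <<'E'
from h import *
c=grab('wrist','w10'); s=grab('side','s10'); crop(s,250,130,350,230,6,'s10c')
plan([.55,-.02,.36],frame(11.6),7,1); print(toolT()[:3,3])
H=np.stack
P=cloud(c)
F=frame(11.6,-14.9); n=-F[:,0]; S=np.array([.480,-.036,.174]); B=np.stack([-F[:,2],-F[:,1],n],1)
L=(P-S)@B; m=(abs(L[...,2]-.056)<.004)&(abs(L[...,0])<.04)&(abs(L[...,1])<.04); q=L[m]; print(len(q),cv2.minAreaRect((q[:,:2]*1000).astype(np.float32)),q[:,2].mean())
A=np.c_[q[:,:2],np.ones(len(q))];k=np.linalg.lstsq(A,q[:,2],rcond=None)[0]; print(np.degrees(k[:2]),k[2])
E
```

```text
rows 7 total rv [  0.1 -14.9   0.1]
[[-0.0008,-0.0001,-0.0167,0.01,-2.13,0.01,1],[-0.0015,-0.0002,-0.0167,0.01,-2.13,0.01,1],[-0.002,-0.0001,-0.0166,0.01,-2.13,0.01,1],[-0.0027,-0.0002,-0.0165,0.01,-2.13,0.01,1],[-0.0033,-0.0001,-0.0164,0.01,-2.13,0.01,1],[-0.0039,-0.0002,-0.0162,0.01,-2.13,0.01,1],[-0.0045,-0.0001,-0.0161,0.01,-2.13,0.01,1]]
[ 0.44098066 -0.04347273  0.32434019]
2760 ((0.008031845092773438, -0.452056884765625), (45.52301788330078, 43.16034698486328), 89.0690689086914) 0.055942236413820456
[-0.36022036  0.36511055] 0.05595277229814964
```

View pics/w10.png

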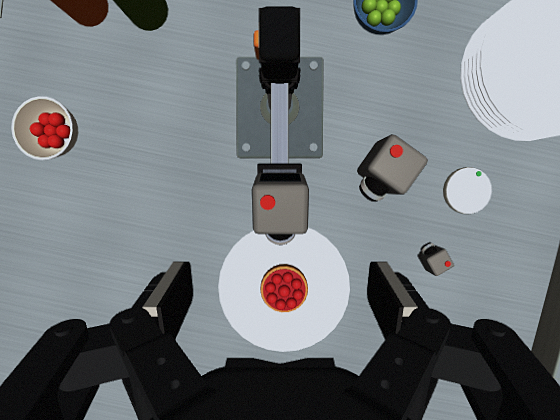

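View pics/s10c.png

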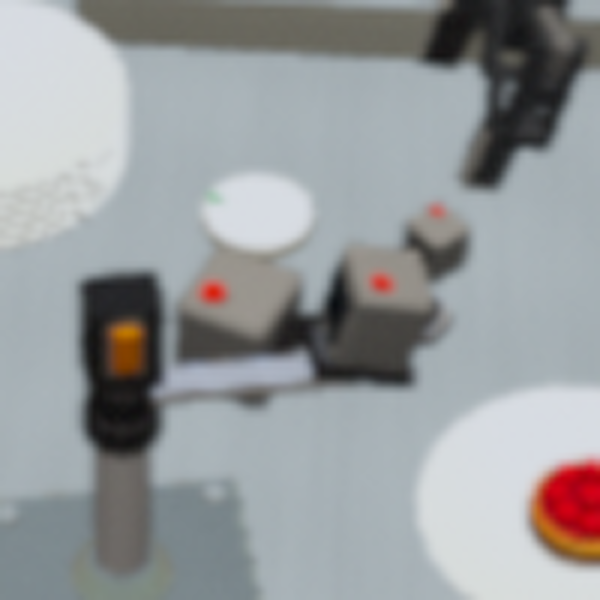

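The camera sits flat in the shoe: centred to 0.5 mm, top 55.9 mm above the floor, tilt under 0.4°, lens towards the tart. Next I'll measure the grip from here and approach it.

Call:
drive_tool([
  [-0.001, 0, -0.0165, 0, -2.13, 0, 1],
  [-0.0015, 0, -0.0165, 0, -2.13, 0, 1],
  [-0.002, 0, -0.0165, 0, -2.13, 0, 1],
  [-0.0025, 0, -0.0165, 0, -2.13, 0, 1],
  [-0.0035, 0, -0.0165, 0, -2.13, 0, 1],
  [-0.004, 0, -0.016, 0, -2.13, 0, 1],
  [-0.0045, 0, -0.016, 0, -2.13, 0, 1],
  [0, 0, 0, 0, 0, 0, 1],
  [0, 0, 0, 0, 0, 0, 1],
])

```text
time_s: 11.5
eef_pos: [0.5492, -0.0213, 0.3604]
eef_rot: [-0.072, -0.703, -0.072, 0.704]
wrist_force: [-0.3, -1.0, -0.8]
opening: 1.001
```

```bash
python3 - <<'E'
from h import *
c=grab('wrist','w11'); print(toolT()[:3,3])
P=cloud(c); m=(P[...,2]>.226)&(P[...,2]<.242)&(abs(P[...,0]-.60)<.05)&(abs(P[...,1]+.009)<.05); q=P[m]
print('grip',len(q),cv2.minAreaRect((q[:,:2]*1000).astype(np.float32)),q[:,2].mean())
v,u=np.where(m); print(u.min(),u.max(),v.min(),v.max()); crop(c,u.min()-30,max(v.min()-20,0),u.max()+30,v.max()+30,5,'w11c')
print(u.min()-30,max(v.min()-20,0))
E
```

```text
[ 0.54911762 -0.02136169  0.36086804]
grip 1946 ((602.395751953125, -10.241220474243164), (41.962890625, 32.8784294128418), 11.720264434814453) 0.23295043687415998
260 298 111 161
230 91
```

View pics/w11.png

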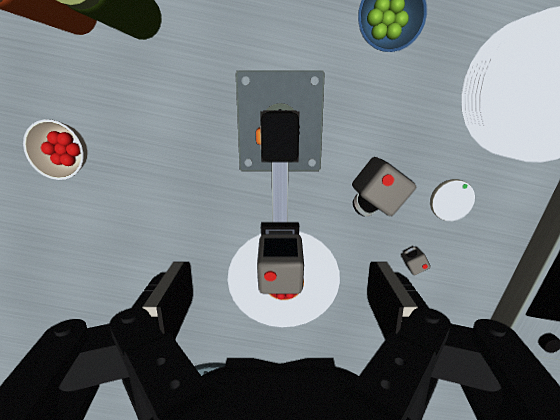

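View pics/w11c.png

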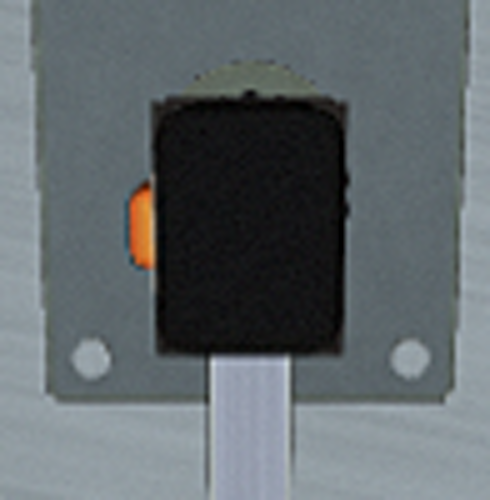

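The grip top is at (280,137) with the orange button on its left (+y) side. Its centre (0.6024, −0.0102) and yaw of 11.7° agree with the values from the shoe.

```bash
python3 - <<'E'
from h import *
plan([.6024,-.0104,.27],frame(11.6),4,1)
E
```

```text
rows 4 total rv [ 0.1 -0.   0. ]
[[0.0227,0.0,-0.0136,0.02,-0.01,0.01,1],[0.0227,0.0,-0.0136,0.02,-0.01,0.01,1],[0.0228,0.0001,-0.0136,0.02,-0.01,0.01,1],[0.0227,0.0,-0.0136,0.02,-0.01,0.01,1]]
```

Call:
drive_tool([
  [0.022, 0, -0.0136, 0, 0, 0, 1],
  [0.0225, 0, -0.0136, 0, 0, 0, 1],
  [0.023, 0, -0.0136, 0, 0, 0, 1],
  [0.023, 0, -0.0136, 0, 0, 0, 1],
  [0, 0, 0, 0, 0, 0, 1],
  [0, 0, 0, 0, 0, 0, 1],
])

```text
time_s: 12.3
eef_pos: [0.603, -0.0106, 0.2723]
eef_rot: [0.072, 0.704, 0.072, -0.703]
wrist_force: [0.5, -0.2, 1.5]
opening: 0.999
```

```bash
python3 - <<'E'
from h import *
c=grab('wrist','w12'); print(toolT()[:3,3]); plan([.6024,-.0104,.200],frame(11.6),4,1)
P=cloud(c); m=(P[...,2]>.226)&(P[...,2]<.242)&(abs(P[...,0]-.60)<.05)&(abs(P[...,1]+.009)<.05); q=P[m]
print('grip',len(q),cv2.minAreaRect((q[:,:2]*1000).astype(np.float32)),q[:,2].mean())
E
```

```text
[ 0.60323645 -0.0106884   0.27282116]
rows 4 total rv [ 0.1 -0.2 -0. ]
[[0.0182,-0.0001,0.0002,0.01,-0.05,-0.01,1],[0.0182,-0.0002,0.0003,0.01,-0.05,-0.01,1],[0.0182,-0.0001,0.0002,0.01,-0.05,-0.01,1],[0.0182,-0.0001,0.0002,0.01,-0.05,-0.01,1]]
grip 3245 ((602.0243530273438, -10.349842071533203), (43.2454833984375, 32.876548767089844), 11.48946762084961) 0.23284213156064226
```

View pics/w12.png

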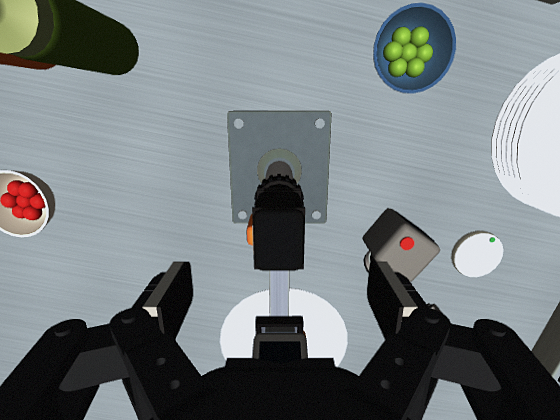

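The grip is centred between the jaws at (279,235). Descending and closing on grip and button.

Call:
drive_tool([
  [0.018, 0, 0.0002, 0, 0, 0, 1],
  [0.018, 0, 0.0002, 0, 0, 0, 1],
  [0.018, 0, 0.0002, 0, 0, 0, 1],
  [0.0165, 0, 0.0002, 0, 0, 0, 1],
  [0, 0, 0, 0, 0, 0, 1],
  [0, 0, 0, 0, 0, 0, 1],
])

```text
time_s: 13.1
eef_pos: [0.6029, -0.0106, 0.2012]
eef_rot: [0.072, 0.704, 0.072, -0.703]
wrist_force: [0.0, 0.8, 0.5]
opening: 0.997
```

Call:
drive_tool([
  [0, 0, 0, 0, 0, 0, 0],
  [0, 0, 0, 0, 0, 0, -1],
  [0, 0, 0, 0, 0, 0, -1],
  [0, 0, 0, 0, 0, 0, -1],
  [0, 0, 0, 0, 0, 0, -1],
  [0, 0, 0, 0, 0, 0, -1],
])

```text
time_s: 13.85
eef_pos: [0.6028, -0.0099, 0.2017]
eef_rot: [0.072, 0.704, 0.072, -0.703]
wrist_force: [-2.4, 4.3, 6.0]
opening: 0.371
```

```bash
python3 - <<'E'
from h import *
o=ctrl.get_obs(); print(o['eef_pos'],o['opening']*85,o['wrist_force'],o['torque'])
E
```

```text
[ 0.60279529 -0.00989744  0.20168238] 31.501808634865615 [-2.40396906  4.2965754   5.99211882] [ 0.68962393  0.30637699 -0.03702691]
```

The opening is 31.5 mm, so the button is flush. Lifting gently.

Call:
drive_tool([
  [-0.002, 0, 0, 0, 0, 0, -1],
  [-0.003, 0, 0, 0, 0, 0, -1],
  [-0.004, 0, 0, 0, 0, 0, -1],
  [-0.004, 0, 0, 0, 0, 0, -1],
  [-0.004, 0, 0, 0, 0, 0, -1],
  [-0.003, 0, 0, 0, 0, 0, -1],
  [0, 0, 0, 0, 0, 0, -1],
])

```text
time_s: 14.72
eef_pos: [0.6028, -0.0099, 0.22]
eef_rot: [0.072, 0.704, 0.072, -0.703]
wrist_force: [3.7, 4.6, -4.2]
opening: 0.369
```

```bash
python3 - <<'E'
from h import *
o=ctrl.get_obs(); print(o['eef_pos'],o['opening']*85,o['wrist_force'],o['torque'], toolT()[:3,0])
t=grab('top','t13'); s=grab('side','s13'); crop(s,230,110,350,230,5,'s13c')
E
```

```text
[ 0.60275914 -0.00988445  0.21998756] 31.385983862824194 [ 3.68568462  4.64414765 -4.1659328 ] [ 0.56135461 -0.56842863  0.00697955] [ 0.00174617  0.00145907 -0.99999741]
```

View pics/s13c.png

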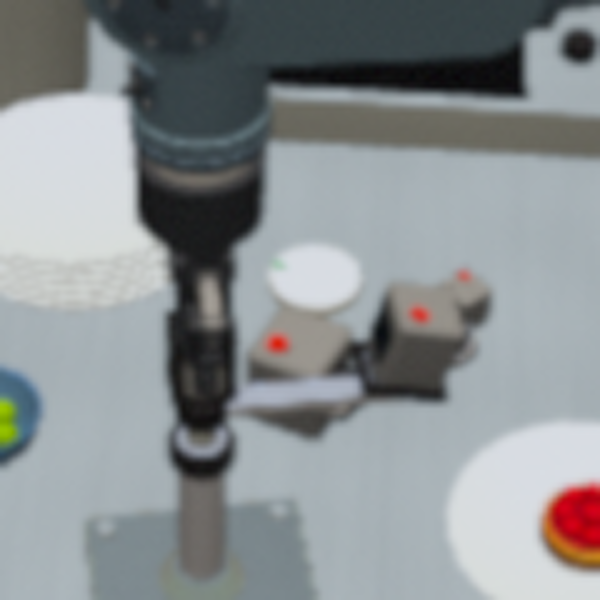

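The mast is rising freely, the tube shows above the lock ring at (200,440), and the camera rides along in its shoe. Continuing past the first stop.

Call:
drive_tool([
  [-0.003, 0, 0, 0, 0, 0, -1],
  [-0.005, 0, 0, 0, 0, 0, -1],
  [-0.007, 0, 0, 0, 0, 0, -1],
  [-0.007, 0, 0, 0, 0, 0, -1],
  [-0.007, 0, 0, 0, 0, 0, -1],
  [-0.007, 0, 0, 0, 0, 0, -1],
  [-0.006, 0, 0, 0, 0, 0, -1],
  [-0.005, 0, 0, 0, 0, 0, -1],
  [-0.003, 0, 0, 0, 0, 0, -1],
  [0, 0, 0, 0, 0, 0, -1],
])

```text
time_s: 16.08
eef_pos: [0.6027, -0.0099, 0.2699]
eef_rot: [0.072, 0.704, 0.072, -0.703]
wrist_force: [3.8, 4.8, -4.1]
opening: 0.362
```

Call:
drive_tool([
  [-0.003, 0, 0, 0, 0, 0, -1],
  [-0.004, 0, 0, 0, 0, 0, -1],
  [-0.004, 0, 0, 0, 0, 0, -1],
  [-0.003, 0, 0, 0, 0, 0, -1],
  [-0.002, 0, 0, 0, 0, 0, -1],
  [0, 0, 0, 0, 0, 0, -1],
  [0, 0, 0, 0, 0, 0, -1],
])

```text
time_s: 16.95
eef_pos: [0.6027, -0.0099, 0.2857]
eef_rot: [0.072, 0.704, 0.073, -0.703]
wrist_force: [4.1, 4.7, -4.0]
opening: 0.365
```

```bash
python3 - <<'E'
from h import *
o=ctrl.get_obs(); print(o['eef_pos'],o['opening']*85,o['wrist_force'],o['torque'])
E
```

```text
[ 0.6027417  -0.00987237  0.28569059] 31.022994440190107 [ 4.071696    4.6567468  -3.97303105] [ 0.5558316  -0.62722012 -0.06317252]
```

Call:
drive_tool([
  [-0.002, 0, 0, 0, 0, 0, -1],
  [-0.002, 0, 0, 0, 0, 0, -1],
  [-0.0015, 0, 0, 0, 0, 0, -1],
  [0, 0, 0, 0, 0, 0, -1],
])

```text
time_s: 17.45
eef_pos: [0.6027, -0.0099, 0.2911]
eef_rot: [0.071, 0.704, 0.073, -0.703]
wrist_force: [3.7, 5.0, -5.0]
opening: 0.37
```

Call:
drive_tool([
  [-0.001, 0, 0, 0, 0, 0, -1],
  [0, 0, 0, 0, 0, 0, -1],
])

```text
time_s: 17.7
eef_pos: [0.6027, -0.0099, 0.2917]
eef_rot: [0.071, 0.704, 0.073, -0.703]
wrist_force: [4.7, 4.5, -6.2]
opening: 0.365
```

Call:
drive_tool([
  [-0.001, 0, 0, 0, 0, 0, -1],
  [0, 0, 0, 0, 0, 0, -1],
])

```text
time_s: 17.95
eef_pos: [0.6027, -0.0099, 0.2917]
eef_rot: [0.071, 0.704, 0.073, -0.703]
wrist_force: [7.3, 3.4, -11.1]
opening: 0.368
```

Call:
drive_tool([
  [-0.001, 0, 0, 0, 0, 0, -1],
  [0, 0, 0, 0, 0, 0, -1],
])

```text
time_s: 18.2
eef_pos: [0.6027, -0.0099, 0.2918]
eef_rot: [0.071, 0.704, 0.073, -0.703]
wrist_force: [8.9, 4.3, -15.3]
opening: 0.37
```

The mast is against the top stop: +90.1 mm, with the force rising while the TCP stays still. A last look before handing in.

```bash
python3 - <<'E'
from h import *
s=grab('side','s14'); crop(s,230,90,350,240,4,'s14c'); t=grab('top','t14'); c=grab('wrist','w14')
o=ctrl.get_obs(); print(o['time_s'],o['eef_pos'],o['opening']*85,o['wrist_force'])
F=frame(11.6,-14.9); n=-F[:,0]; S=np.array([.480,-.036,.264]); B=np.stack([-F[:,2],-F[:,1],n],1)
for nm,c in (('top',t),('side',s)):
  L=(cloud(c)-S)@B; m=(abs(L[...,2]-.056)<.006)&(abs(L[...,0])<.04)&(abs(L[...,1])<.04); q=L[m]
  if len(q)>9: print(nm,len(q),cv2.minAreaRect((q[:,:2]*1000).astype(np.float32)),q[:,2].mean())
E
```

```text
18.35 [ 0.60266477 -0.0099087   0.29174383] 31.298572976830993 [  9.58101727   4.4092671  -15.79962678]
side 163 ((-1.0928459167480469, 3.4874629974365234), (49.47072219848633, 44.01664733886719), 85.38406372070312) 0.056993638064438856
```

View pics/s14c.png

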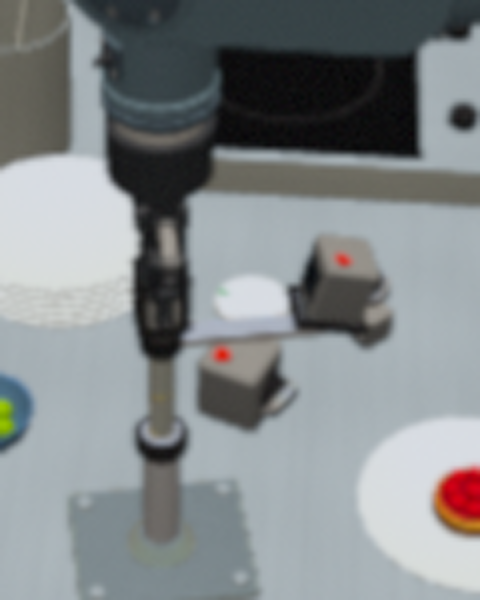

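View pics/s14.png

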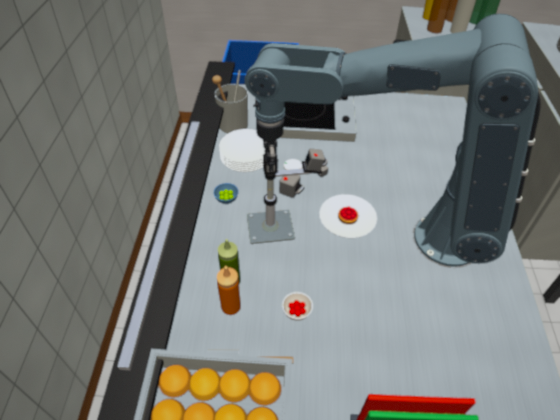

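View pics/w14.png

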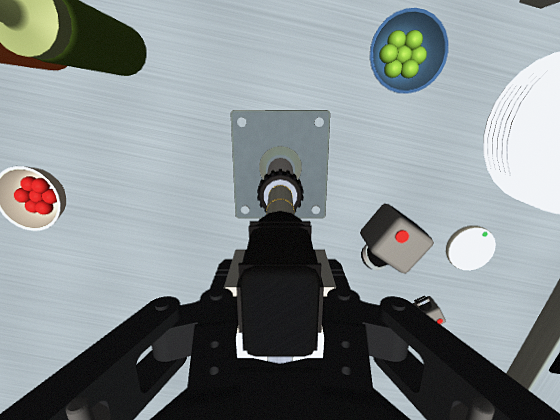

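The mast is fully up, the camera is still in its shoe, and the other objects are where they were. I'll compare the side-view camera offset with the one measured just after placing, then hand in.

```bash
python3 - <<'E'
from h import *
F=frame(11.6,-14.9); n=-F[:,0]; B=np.stack([-F[:,2],-F[:,1],n],1)
for tag,z in (('s10',.174),('s13',.1923),('s14',.264)):
  L=(cloud(load(tag))-np.array([.480,-.036,z]))@B; m=(abs(L[...,2]-.056)<.006)&(abs(L[...,0])<.04)&(abs(L[...,1])<.04); q=L[m]
  print(tag,len(q),np.median(q,0)*1000)
hand_in()
o=ctrl.get_obs(); print(o['time_s'],o['eef_pos'],o['opening'])
E
```

```text
s10 150 [ 0.58798804  6.27320966 57.28548528]
s13 149 [ 0.53106705  7.60338326 57.08635353]
s14 163 [ 0.27440573  8.18195932 57.694999  ]
the job is handed in; nothing more can be done
the job is handed in; nothing more can be done
```

I put the middle-sized camera from the charging pad in the sloping shoe and let go of it. I then squeezed the stand's grip and button, pulled the mast up to the second stop, and handed the job in at 18.4 s while still holding it. I got no verdict back.

**Camera in the shoe:** Just after placing, its foot was in the pocket, centred to about 0.5 mm, tilted under 0.4°, and the lens faced the tart. At the top, the side view still shows it seated. Its measured sideways offset rose from about 6 to 8 mm during the lift. I put that down to the coarse depth reading, since the pocket leaves only 4 mm on each side. The top camera gave no reading of it at the end because the arm was in the way.

**Mast and button:** The grip rose 90.1 mm and then stopped, with the upward pull climbing to about 15 N, so the mast is against its end stop. The jaws were 31.3 mm apart on the 32 mm grip, so the button is flush.

**Everything else:** The other things in the last side and wrist pictures look unmoved; I judged this by eye and did not measure it.

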